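# Set the multimeter to continuity

### The job

Get the bench multimeter ready for a continuity test on the board: pushing with a fingertip, never pinching, turn its rotary selector clockwise until the pointer has clicked into the fifth position after OFF (OFF is the anticlockwise end; the selector may already stand some clicks past it, so count from OFF). Then press the right-hand key of the three under the display fully down and let it come up. Do not press the other two keys, and leave everything else on the bench where it lies.

Things in the scene. Friction and masses are not known exactly. Their poses are not given: they have to be found in the camera images.
- meter: digital multimeter on its back, grey face, black holster 210 x 100 mm, screwed to the bench, never shifts. Origin on the bench under its middle; +x along its length to the display, +y left seen from the jack end (robot's side), z up. Level face 45 mm above the bench, nearly flush: display at x = 62 mm, three keys in a row at x = 18, selector axis at x = -36, y = 0, jacks at x = -86
- selector (a joint): angle of the black selector, rad: 0 = OFF end stop, growing clockwise from above to the stop at 3.665. Clicks into rest every 0.5236 rad; fifth click after OFF = 2.618. White marks on the face: OFF a dot, the rest bars. Pointer at OFF: 105 deg anticlockwise of the meter's +x. The hump midway between clicks takes 0.05 to 0.08 N m; let go past it, it drops into the next click
- dial_grip (a point): on the selector's axis at the top of its grip bar, 64 mm above the bench; +x along the bar to its pointed end, z up. Black disc 56 mm across, 5 mm thick on the face, crossed by an upright bar 12 mm wide, 14 mm high above the disc: flat sides from 27 mm behind the axis to 19 mm ahead, then tapering to a point at 25.5 mm; white line on top of the pointed half
- pointer_tip (a point): tip of the selector's pointed end, at the height of the bar's top, 25.5 mm from the axis
- key_right_top (a point): centre of the top of the right-hand key (at the meter's x = 18 mm, y = -28 mm), the key to press: black rubber cap 11 mm along the meter's length x 17 mm across, standing 5 mm above the face (50 mm above the bench)
- key_right (a joint): travel of the right-hand key, m: 0 up, 0.003 fully down; spring return, about 1.2 N to start and 4 N when fully down
- key_mid_top (a point): centre of the top of the middle key, the same shape, at the meter's y = 0, 28 mm from the right-hand key; not to be pressed
- key_mid (a joint): travel of the middle key, m: as the right-hand key
- key_left_top (a point): centre of the top of the left-hand key, the same shape, at the meter's y = +28 mm; not to be pressed
- key_left (a joint): travel of the left-hand key, m: as the right-hand key
- board: loose green circuit board 130 x 90 mm, up to 16 mm high with its parts, lying to the meter's left; origin under its middle
- screwdriver: loose grey screwdriver 160 mm long, 26 mm thick, lying to the meter's right, along its own x; origin under its middle
- tweezers: loose steel tweezers 125 mm long, 7 mm high, lying right of the screwdriver, along their own x; origin under their middle
- solder_reel: loose aluminium solder reel 54 mm in diameter, 44 mm high, standing near a corner of the meter; origin under its middle
- flux_bottle: loose amber bottle 32 mm in diameter, 78 mm high, standing near a corner of the meter; origin under its middle
- loupe: loose black eye loupe 38 mm in diameter, 34 mm high, standing near a corner of the meter; origin under its middle
- parts_tray: loose clear divided tray 110 x 75 x 26 mm at the far right; origin under its middle

How it is judged:
By the outcome, as a careful person would: the job done as asked, in the order asked, and still so for the second after the job is handed in, with the robot touching nothing.
It also fails if it takes over 58 s, if anything falls off the work surface, if the arm or the gripper's body presses on something with over 40 N, if the wrist force passes 120 N, or if a joint passes its speed limit or range.

### The arm

A 6-joint arm with a two-finger parallel gripper is mounted at the origin on the work surface. World frame = base frame: x ahead of the robot, y to its left, z up, the work surface at z = 0. Lengths are in m, angles in rad, forces in N, time in s.
With the tool pointing down it reaches from about 0.275 to 0.825 m from the base axis. Payload 4.9 kg.
Tool frame: the origin (TCP) lies midway between the tips of the shut fingers; the grasp point (between the pads) lies 19 mm behind it (bot.grip_depth is the distance from the TCP to the grasp point, in m); y points along the fingers, x is the direction in which the jaws open and shut, and the axes are right-handed (so a half turn about y gives the same grasp; the last joint's range is limited). The gripper opens to 85 mm and grips with 20 to 120 N. Pads are 22 mm wide; open, the fingers measure 114 mm over their backs; the gripper's body (76 mm by 85 mm) begins 54 mm behind the grasp point. The pads swing forward as they close: fully open they stand 13 mm farther back than shut.
Start: joints at [1.003, 0.326, -0.193, 1.052, 0, 1.437], TCP at [0.231, 0.499, 0.231] pointing down, gripper open.
Joint ranges: [-2.65, 2.65], [-0.97, 1.79], [-1.3, 1.35], [-1.93, 2.1], [-1.47, 1.37], [-3.14, 3.14]. Speed limits (rad/s): [2.57, 2.57, 3.14, 3.14, 3.14, 3.14].

### API

Orientations are given as a unit quaternion [w, x, y, z].
In Python, from cell import bot gives the robot as it stands. Calls block until the motion is done:
- bot.move_pose(position, orientation): joint-space move of the TCP to a pose.
- bot.move_linear(position, speed=0.15, rotation=None, until_force=None): straight line of the TCP; rotation=None keeps the orientation; speed is the mean speed in m/s. With until_force (N) it stops when the force on the tool has changed by that much, and returns True; else False.
- bot.goto_joints(angles): joint-space move.
- bot.set_gripper(opening, grasp_force=None): opening from 0.0 (shut) to 1.0 (fully open); grasp_force is the grip in N (None keeps the last); returns when the fingers have stopped.
- bot.wait(seconds).
- bot.solve_ik(position, orientation): joint angles nearest the present ones, or None.
- bot.camera(name): name is "scene" or "top"; returns the picture (480x640x3 uint8, red, green, blue); there is no depth.
- bot.calibration(name): a dict with "mtx" (3x3 intrinsics, pixels), "extrinsics" (4x4, takes a point from world to camera coordinates). Camera axes: x right, y down, z forward; pixel columns grow to the right and rows downward; lengths in m; the calibration is good to about 2 mm. A picture is of the moment at which its call begins. calibration takes no time and is no camera call.
A pose or a line that the arm cannot do raises bot.PlanningError and nothing moves.
- bot.close_job(): hands the job in, once; it reports no verdict.
Trained networks look in the newest picture that a camera, given by its name, has taken for a name from the list of things; names that differ only in an ending like _2 or _b are one class to them, and where a whole thing is asked for, a point or a joint stands for the part that bears it (a point fixed in the world has none). Each returns a list of dicts, best first, with "confidence" (0 to 1); they miss things now and then, are a little off and sometimes report something else, mostly with a low value. They report only what shows in the picture. A call takes as long as a camera call.
- bot.search_frame(camera, thing): "bbox" ([left, top, width, height] in pixels, round what is visible of it).
Readings, each from a call of its own:
- bot.read_clock(): time.
- bot.read_joint_positions(): joint angles.
- bot.read_joint_vel(): joint speeds.
- bot.read_joint_efforts(): joint torques, N m.
- bot.read_position(): TCP position.
- bot.read_tool_rot(): TCP orientation.
- bot.read_ft_force(): force on the tool from outside, world axes, zero at the start.
- bot.read_moment(): the same for the moment, N m.
- bot.read_gripper_width(): opening from 0.0 (shut) to 1.0 (fully open).
Only numpy, scipy, OpenCV 4.12 (cv2) and the standard library are available. Lean on these libraries where they do the work, as an engineer would, in place of code of your own. Each camera call takes 0.05 s, during which the arm holds its last target. There are 200 camera calls.

## Working session

There is one attempt and no reset: what is moved stays moved. The work goes in short steps, each a Python script; the robot and the scene stay as the last script left them, time stands still between calls to the robot, and variables do not carry over. Pictures are saved under pics/ and viewed, about 8 in all and at most 12, crops included, and the job is handed in when it is done.

```bash
mkdir -p pics; ls
python3 - <<'E'
from cell import bot
import cv2
for c in("top","scene"):
    im=bot.camera(c); cv2.imwrite(f"pics/{c}0.png",im[:,:,::-1])
    k=bot.calibration(c); print(k["mtx"].tolist(),k["extrinsics"].round(4).tolist() if hasattr(k["extrinsics"],'round') else k["extrinsics"])
    for t in("meter","selector","pointer_tip","key_right_top","key_mid_top","key_left_top"):
        print(c,t,[(d["bbox"],round(d["confidence"],2)) for d in bot.search_frame(c,t)[:2]])
print(bot.read_clock())
E
```

```text
pics
[[591.5017976222771, 0.0, 323.35868421579664], [0.0, 591.5017976222771, 240.34004226911352], [0.0, 0.0, 1.0]] [[0.0158, -0.9998, 0.0143, -0.0267], [-0.9968, -0.0168, -0.0779, 0.5772], [0.0781, -0.013, -0.9969, 1.2242], [0.0, 0.0, 0.0, 1.0]]
top meter [([357.0, 173.1, 79.0, 122.1], 0.74), ([394.2, 223.1, 6.0, 2.8], 0.48)]
top selector [([392.0, 232.5, 25.3, 28.9], 0.91)]
top pointer_tip [([387.0, 238.3, 31.8, 24.5], 0.96), ([376.8, 225.4, 11.1, 7.1], 0.69)]
top key_right_top []
top key_mid_top [([392.5, 222.4, 8.1, 3.6], 0.49)]
top key_left_top [([378.0, 226.0, 7.9, 5.4], 0.52), ([416.0, 150.5, 18.8, 27.0], 0.27)]
[[434.1884913417145, 0.0, 323.53775980903504], [0.0, 434.1884913417145, 239.27587388126634], [0.0, 0.0, 1.0]] [[0.6737, 0.739, 0.001, -0.404], [0.4723, -0.4296, -0.7697, -0.2293], [-0.5683, 0.519, -0.6384, 1.2364], [0.0, 0.0, 0.0, 1.0]]
scene meter [([194.1, 258.9, 124.4, 89.7], 0.66)]
scene selector [([222.2, 267.5, 29.1, 26.3], 0.65)]
scene pointer_tip [([218.8, 268.3, 34.3, 24.4], 0.85), ([96.0, 384.7, 91.9, 95.3], 0.5)]
scene key_right_top [([246.6, 299.3, 8.1, 4.7], 0.55), ([221.2, 268.6, 29.0, 26.2], 0.38)]
scene key_mid_top []
scene key_left_top []
0.7
```

Run:
```python
import cv2,numpy as np
a=cv2.imread("pics/top0.png")[150:310,310:470]; b=cv2.imread("pics/scene0.png")
a=cv2.resize(a,(600,600),interpolation=cv2.INTER_CUBIC)
cv2.imwrite("pics/a.png",a)
cv2.imwrite("pics/b.png",b)
```

```text
(no output)
```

View pics/a.png

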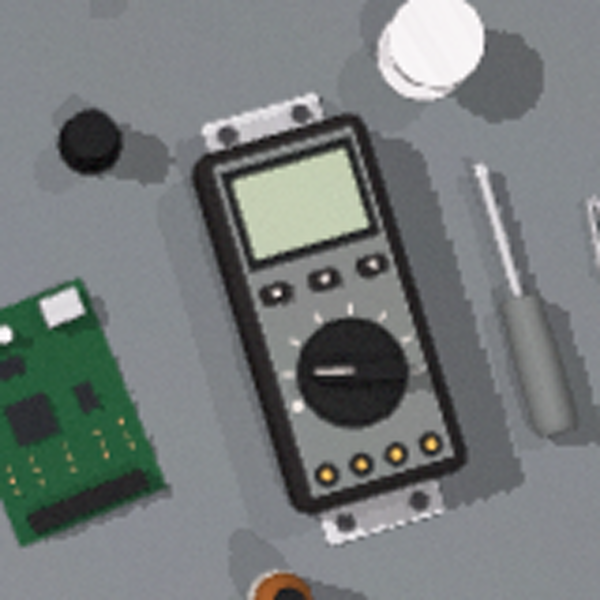

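View pics/b.png

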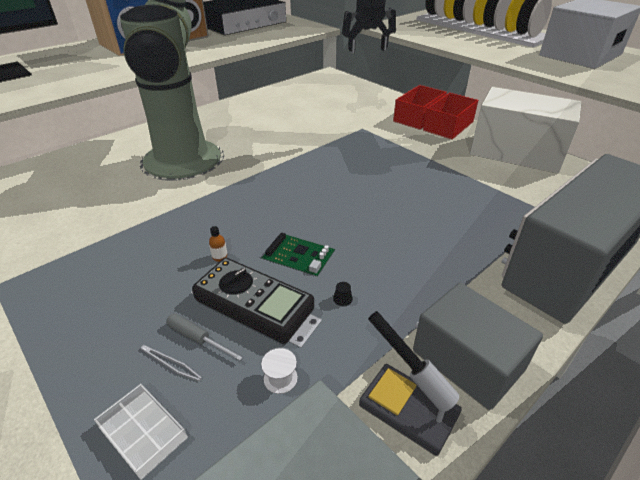

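The top view shows the meter yawed slightly. In the crop the keys are at (277,293), (325,278) and (373,265), the dial at (353,373), the OFF dot at (297,407), and the pointer sits on the first bar at (288,374). So it starts at click 1 and the target bar is at about (382,318). Next I fit the meter pose.

```bash
cat > h.py <<'E'
from cell import bot
import numpy as np, cv2
from scipy.spatial.transform import Rotation as R
from scipy.optimize import least_squares
def proj(c,P):
    k=bot.calibration(c); E=np.array(k["extrinsics"]); q=np.atleast_2d(P)@E[:3,:3].T+E[:3,3]; q=q@np.array(k["mtx"]).T
    return q[:,:2]/q[:,2:]
def m2w(p,P):
    P=np.atleast_2d(P); c,s=np.cos(p[2]),np.sin(p[2])
    return np.c_[p[0]+c*P[:,0]-s*P[:,1],p[1]+s*P[:,0]+c*P[:,1],P[:,2]]
def quat(phi,q0,psi0): pass
E
cat > fit.py <<'E'
from h import *
a=np.array
M=[(18,28,50),(18,0,50),(18,-28,50),(62,0,45),(-86,0,45)]; U=[(277,293),(325,278),(373,265),(302,204),(379,459)]
for i,u in enumerate([(297,407),(288,374),(295,343),(318,318),(350,308),(382,318),(405,343)]):
    M.append(None);U.append(u)
U=a(U)/3.75+[310,150]-.37
def model(v):
    m=[x for x in M if x]
    for i in range(7):
        t=np.radians(105-30*i); m.append((-36+v[3]*np.cos(t),v[3]*np.sin(t),45))
    return proj("top",m2w(v,a(m)/1e3*1.0 if 0 else a(m)*1e-3))
s=least_squares(lambda v:(model(v)-U).ravel(),[.55,-.1,.2,33],x_scale=[.1,.1,.1,10],loss="soft_l1")
print(s.x.round(4));print((model(s.x)-U).round(1).tolist())
p=s.x[:3]; np.save("p.npy",p)
print("axis",m2w(p,[-.036,0,.064]),"key",m2w(p,[.018,-.028,.05]))
im=cv2.cvtColor(cv2.imread("pics/scene0.png"),cv2.COLOR_BGR2RGB)
print("scene",proj("scene",m2w(p,[[-.036,0,.055],[.018,-.028,.05],[.105,.05,.04],[.105,-.05,.04],[-.105,-.05,.04]])).round(1).tolist())
print(bot.read_tool_rot(),R.from_quat(np.roll(bot.read_tool_rot(),-1)).as_matrix().round(3).tolist())
E
python3 fit.py
```

```text
[ 0.5947 -0.1726  0.296  35.3912]
[[-0.1, -0.1], [0.0, 0.2], [0.2, -0.0], [-0.2, 0.0], [-0.3, 0.4], [0.1, -0.2], [-0.1, 0.1], [0.1, -0.2], [0.1, 0.1], [-0.0, 0.4], [0.0, -0.1], [0.3, -0.7]]
axis [[ 0.56030668 -0.18311462  0.064     ]] key [[ 0.62012539 -0.19414741  0.05      ]]
scene [[234.4, 278.8], [248.6, 302.0], [315.1, 296.3], [283.1, 335.2], [188.2, 287.6]]
[ 0.59588561 -0.59587873 -0.38069734  0.38068151] [[0.42, 0.0, -0.907], [0.907, 0.0, 0.42], [0.0, -1.0, -0.0]]
```

```bash
cat >> h.py <<'E'
p=np.load("p.npy") if __import__("os").path.exists("p.npy") else None
def rot(psi): # tool x at yaw psi, y down
    x=[np.cos(psi),np.sin(psi),0];y=[0,0,-1]
    return np.roll(R.from_matrix(np.c_[x,y,np.cross(x,y)]).as_quat(),1)
def push(sel,off,flip,z=.056,r=.019):
    t=p[2]+np.radians(105)-sel+np.pi; n=t-np.pi/2   # tail dir, push dir
    ax=m2w(p,[-.036,0,z])[0]
    pos=ax+r*np.array([np.cos(t),np.sin(t),0])-off*np.array([np.cos(n),np.sin(n),0])
    return pos,rot(n+(np.pi if flip else 0))
E
python3 - <<'E'
from h import *
for f in(0,1):
  for s in(.5236,1.2,1.9,2.6):
    q=bot.solve_ik(*push(s,.033 if s<1 else .021,f)); print(f,s,None if q is None else np.round(q,2))
q=bot.solve_ik(m2w(p,[.018,-.029,.07])[0],rot(p[2])); print(np.round(q,2))
pos,o=push(.5236,.034,0);
E
```

```text
0 0.5236 [-0.44  0.62 -0.2   0.75  0.   -2.05]
0 1.2 [-0.48  0.59 -0.26  0.72  0.   -1.41]
0 1.9 [-0.49  0.56 -0.32  0.69  0.   -0.72]
0 2.6 [-0.48  0.53 -0.37  0.67  0.   -0.01]
1 0.5236 [-0.44  0.62 -0.2   0.75  0.    1.09]
1 1.2 [-0.48  0.59 -0.26  0.72  0.    1.73]
1 1.9 [-0.49  0.56 -0.32  0.69  0.    2.42]
1 2.6 [-0.48  0.53 -0.37  0.67  0.    3.14]
[-0.42  0.64 -0.11  0.82  0.    0.86]
```

Run:
```python
from h import *
bot.set_gripper(0.0)
pos,o=push(.5236,.036,0)
bot.move_pose(pos+[0,0,.13],o)
f0=np.array(bot.read_ft_force())
c=bot.move_linear(pos,speed=.1,until_force=6); print("down contact",c,bot.read_position().round(4) if hasattr(bot.read_position(),'round') else bot.read_position())
print(f0,bot.read_ft_force())
for n in("top","scene"): cv2.imwrite(f"pics/{n}1.png",bot.camera(n)[:,:,::-1])
a=cv2.resize(cv2.imread("pics/top1.png")[190:290,350:450],(400,400),interpolation=cv2.INTER_CUBIC)
b=cv2.resize(cv2.imread("pics/scene1.png")[230:350,170:290],(400,400),interpolation=cv2.INTER_CUBIC)
cv2.imwrite("pics/c.png",np.hstack([a,b])); print(bot.read_clock())
```

```text
down contact False [ 0.5975 -0.2011  0.0568]
[-0.39895032  0.77090515  0.05587927] [-0.606331    0.06696827 -0.06722919]
5.9417
```

View pics/c.png

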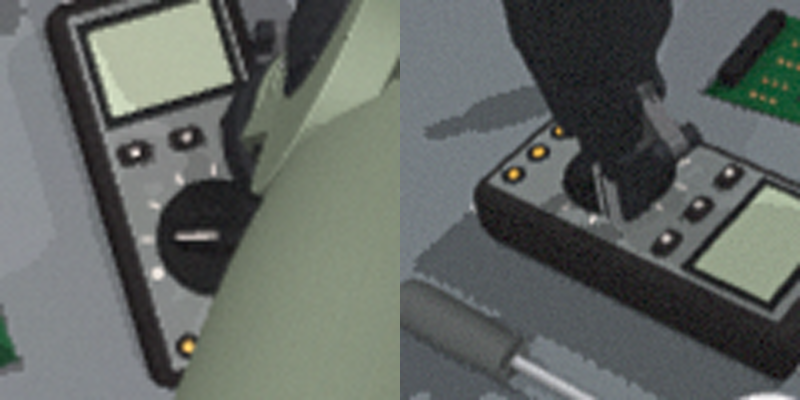

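The fingertip stands beside the bar's tail on the key side (right half, about (620,205)), clear of the keys. The pointer is still on click 1. Next I bring the fingertip slowly into contact.

Run:
```python
from h import *
c=bot.move_linear(push(.5236,.006,0)[0],speed=.012,until_force=1.8)
t=np.array(bot.read_position()); n=p[2]+np.radians(105)-.5236+np.pi/2
ax=m2w(p,[-.036,0,0])[0]
print(c,t.round(4),"off",-(t-ax)[:2]@[np.cos(n),np.sin(n)],bot.read_ft_force(),bot.read_clock())
```

```text
True [ 0.5781 -0.2017  0.0559] off 0.017185776515983294 [ 1.9941871  -0.65040157  2.09235942] 7.4833
```

Run:
```python
from h import *
for s in np.linspace(.5236,2.52,17)[1:]:
    pos,o=push(s,.0172,0,r=.0185)
    bot.move_linear(pos,speed=.02,rotation=o)
    print(round(s,2),np.round(bot.read_ft_force(),1),(np.array(bot.read_position())-pos).round(4))
print(bot.read_clock())
for n in("top","scene"): cv2.imwrite(f"pics/{n}2.png",bot.camera(n)[:,:,::-1])
a=cv2.resize(cv2.imread("pics/top2.png")[190:290,350:450],(400,400),interpolation=cv2.INTER_CUBIC)
b=cv2.resize(cv2.imread("pics/scene2.png")[230:350,170:290],(400,400),interpolation=cv2.INTER_CUBIC)
cv2.imwrite("pics/d.png",np.hstack([a,b]))
```

```text
0.65 [ 1.8 -0.6  0.9] [ 0.0007 -0.0003  0.0003]
0.77 [0.6 0.2 0.7] [-0.0008  0.0003 -0.0004]
0.9 [-1.1  0.4  0.6] [-0.0005  0.0004 -0.0004]
1.02 [ 1.1 -0.1 -0.1] [ 0.0001  0.0001 -0.    ]
1.15 [ 2.  -0.6 -1.1] [ 0.0007 -0.0002  0.0002]
1.27 [-0.1 -1.1  0.4] [-0.0003  0.0001 -0.    ]
1.4 [0.1 0.3 0.2] [-0.0005  0.0003 -0.0002]
1.52 [-0.3  0.7 -0.5] [ 0.      0.0001 -0.    ]
1.65 [ 2.1 -1.2  0.2] [ 0.0005 -0.0004  0.0002]
1.77 [ 1.  -1.5 -0.1] [ 0.0003 -0.0002  0.0002]
1.9 [ 0.2 -0.3  0.5] [-0.0004  0.0005 -0.0002]
2.02 [ 0.3 -0.7  0.2] [-0.0001  0.0002 -0.0001]
2.15 [ 0.  -1.5 -0.6] [ 0.0003 -0.0004  0.0001]
2.27 [ 0.  -1.6 -0.4] [ 0.0002 -0.0004  0.0001]
2.4 [-0.5  0.7 -0.9] [-0.0001  0.0005 -0.0001]
2.52 [-0.8  0.4  0. ] [ 0.      0.0002 -0.    ]
12.3833
```

View pics/d.png

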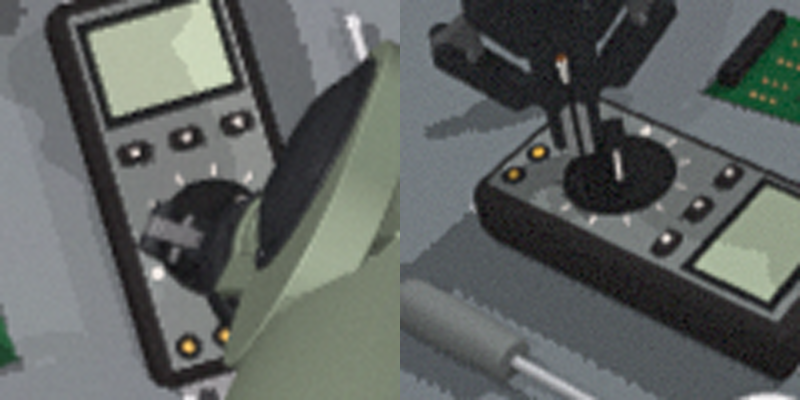

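Force peaked four times (near 0.65, 1.15, 1.65 and 2.2 rad), so that is four humps. The pointer now points to the lower right of the meter (right half, about (618,165)). I back off and check it before pressing the key.

Run:
```python
from h import *
pos,o=push(2.52,.030,0,r=.0185)
bot.move_linear(pos,speed=.05); bot.move_linear(pos+[0,0,.08],speed=.15)
k=m2w(p,[.018,-.0285,.12])[0]
bot.move_pose([.45,.1,.25],rot(p[2]))
for n in("top","scene"): cv2.imwrite(f"pics/{n}3.png",bot.camera(n)[:,:,::-1])
a=cv2.resize(cv2.imread("pics/top3.png")[190:290,350:450],(400,400),interpolation=cv2.INTER_CUBIC)
b=cv2.resize(cv2.imread("pics/scene3.png")[230:350,170:290],(400,400),interpolation=cv2.INTER_CUBIC)
cv2.imwrite("pics/e.png",np.hstack([a,b]))
for i in (4,5,6):
    t=np.radians(105-30*i); P=m2w(p,[[-.036+.0255*np.cos(t),.0255*np.sin(t),.064],[-.036,0,.064]])
    print(i,((proj("top",P)-[350,190])*4).round().tolist(),((proj("scene",P)-[170,230])*400/120+[400,0]).round().tolist())
print(bot.read_clock())
```

```text
4 [[218.0, 185.0], [219.0, 234.0]] [[641.0, 175.0], [612.0, 151.0]]
5 [[243.0, 191.0], [219.0, 234.0]] [[617.0, 184.0], [612.0, 151.0]]
6 [[262.0, 209.0], [219.0, 234.0]] [[592.0, 183.0], [612.0, 151.0]]
14.9667
```

View pics/e.png

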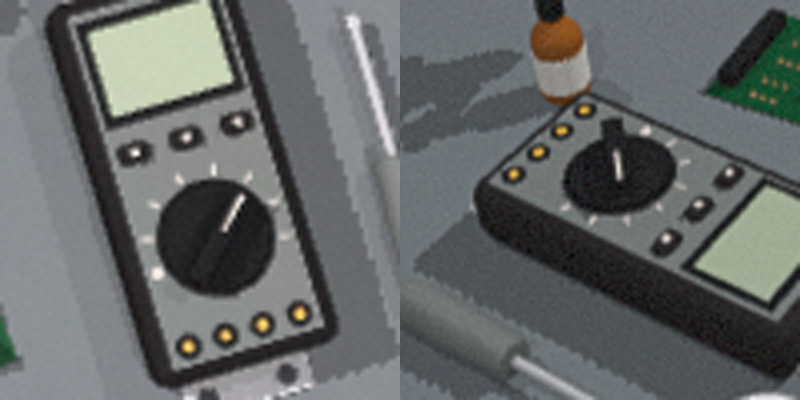

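With the dial unobstructed, the pointer tip shows at (243,195) against a predicted (243,191) for the fifth click, and the scene view agrees. Next is the right-hand key.

Run:
```python
from h import *
k=m2w(p,[.019,-.0295,.05])[0]; o=rot(p[2])
bot.move_pose(k+[0,0,.07],o); bot.move_linear(k+[0,0,.008],speed=.08)
print(np.round(bot.read_ft_force(),2))
print("stop",bot.move_linear(k-[0,0,.006],speed=.008,until_force=9))
print(np.round(bot.read_position(),4),np.round(bot.read_ft_force(),2))
bot.wait(.2); print(np.round(bot.read_position(),4),np.round(bot.read_ft_force(),2))
cv2.imwrite("pics/s4.png",cv2.resize(bot.camera("scene")[230:350,170:290],(400,400),interpolation=cv2.INTER_CUBIC)[:,:,::-1])
bot.move_linear(k+[0,0,.09],speed=.1)
bot.move_pose([.45,.1,.25],o); 
a=cv2.resize(bot.camera("top")[190:290,350:450],(400,400),interpolation=cv2.INTER_CUBIC)[:,:,::-1]
cv2.imwrite("pics/f.png",np.hstack([a,cv2.imread("pics/s4.png")])); print(bot.read_clock())
```

```text
[ 0.64 -0.67  0.06]
stop True
[ 0.6215 -0.1953  0.0471] [-0.41  0.22  3.98]
[ 0.6215 -0.1953  0.047 ] [-1.21  0.45  5.65]
21.3
```

View pics/f.png

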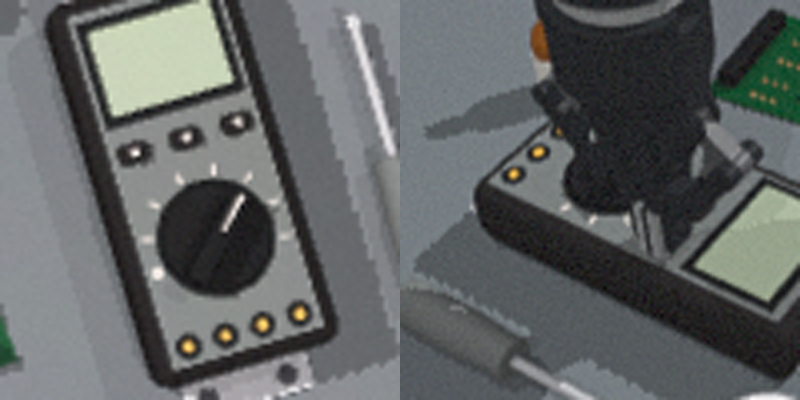

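```bash
python3 -c "
from cell import bot
bot.close_job()"
```

```text
the job is handed in; nothing more can be done
```

The selector now stands on the fifth click after OFF, the right-hand key has been pressed once and released, and the job is handed in. The last clock reading was 21.3 s, against the 58 s limit.

- **Selector:** it started on click 1. I pushed the bar's tail with the shut fingertip through four clicks. The force peaked four times, and with the arm clear the pointer tip was within about 4 pixels of the predicted fifth-click position in a 4x enlarged crop of the top view. It looked the same after the key press.
- **Key:** I pressed until the force trigger of 9 N tripped. The fingertip settled at 47.0 mm, which is the full 3 mm of travel, with the force then reading about 4 to 5.7 N with roughly 1 N of noise. That trigger is well above the 4 N the spring needs, so I take it as bottomed out. I could not read the key's travel directly.
- **Rest of the bench:** the fingertip was about 10 mm from the middle key and farther from the left one. I saw no sign of either key moving. The objects visible in the last close-up had not moved; I did not check the tweezers, reel, loupe or tray again after the first pictures.

One small disagreement: early on, the scene camera's detections were about 2 pixels off my meter fit. I put this down to calibration error, and the contacts happened where the fit predicted.

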